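# Pack flanged hubs heads-and-tails in the transit tray

### The job

The tested steel hubs go back in the narrow grey tray, packed alternately up and down so that they nest tight: one hub already lies in it, brim down at one end. Lay the other two brim-down hubs flat on the tray floor beside it to finish the row of three, and stand the two upside-down hubs in the gaps, each with its crown between two crowns, resting on the brims below, and its brim level over the crowns of its neighbours, in line with the row. No hub needs turning over; leave the things standing around where they are.

Things in the scene. Friction and masses are not known exactly. Their poses are not given: they have to be found in the camera images.
- pack_tray: shallow grey tray fixed to the bench, inside 64 mm (x) by 178 mm (y), floor 4 mm thick, rim 10 mm above the bench, walls 3 mm. Origin: centre of its underside, on the bench; z up. Takes three brim-down hubs in a row: centres near y = +59 (hub_a, there already), 0 and -59 mm, with 7 mm play in all. The gaps between their crowns are then about 33 mm, centred at y = +29.5 and -29.5 mm.
- hub_a_mid (a point): bare steel hat-shaped hub, 33 mm high, 0.2 to 0.3 kg: flange (brim) 57 mm in diameter, 7 mm thick; crown 26 mm in diameter, 26 mm long. Point: on its axis, half-way up; z up. Stands brim down, crown on top (9.5 mm below to 16.5 mm above the point). Lies in the tray at its +y end from the start and stays there.
- hub_b_mid (a point): bare steel hat-shaped hub, 33 mm high, 0.2 to 0.3 kg: flange (brim) 57 mm in diameter, 7 mm thick; crown 26 mm in diameter, 26 mm long. Point: on its axis, half-way up; z up. Stands brim down, crown on top (9.5 mm below to 16.5 mm above the point). Starts on the bench; alike with hub_c, either may go to either free place.
- hub_c_mid (a point): bare steel hat-shaped hub, 33 mm high, 0.2 to 0.3 kg: flange (brim) 57 mm in diameter, 7 mm thick; crown 26 mm in diameter, 26 mm long. Point: on its axis, half-way up; z up. Stands brim down, crown on top (9.5 mm below to 16.5 mm above the point). Starts on the bench; alike with hub_b.
- hub_d_mid (a point): bare steel hat-shaped hub, 33 mm high, 0.2 to 0.3 kg: flange (brim) 57 mm in diameter, 7 mm thick; crown 26 mm in diameter, 26 mm long. Point: on its axis, half-way up; z up. Upside down, balanced on its crown, brim on top (9.5 to 16.5 mm above the point). Starts on the bench; alike with hub_e, either may go in either gap. Nested, its underside is 11 mm above the bench.
- hub_e_mid (a point): bare steel hat-shaped hub, 33 mm high, 0.2 to 0.3 kg: flange (brim) 57 mm in diameter, 7 mm thick; crown 26 mm in diameter, 26 mm long. Point: on its axis, half-way up; z up. Upside down, balanced on its crown, brim on top (9.5 to 16.5 mm above the point). Starts on the bench; alike with hub_d. Nested, its underside is 11 mm above the bench.
- magnet_pot_base (a point): red round pot magnet with a black knob, 32 mm in diameter, 27 mm high. The point is the centre of its underside. Bystander, to be left where it is.
- mount_1_base (a point): dark red round specimen mount, 30 mm in diameter, 21 mm high. The point is the centre of its underside. Bystander, to be left where it is.
- bolt_m16_base (a point): steel hexagon bolt standing on its head, head 28 mm wide, 60 mm high, just in front of the fixed cream polishing machine (230 mm high and more; front face at world x = 0.665, from y = -0.40 to -0.07), which the arm must keep clear of. The point is the centre of its underside. Bystander, to be left where it is.
- oil_bottle_base (a point): small white oil bottle with a red pointed spout, standing behind the tray near the open case, 42 mm in diameter, 121 mm high. The point is the centre of its underside. Bystander, to be left where it is.
There are look-alikes about, which are no part of the job. What is shaped like the part that bears hub_e_mid but brown is not meant.

How it is judged:
By the outcome, as a careful person would: the job done as asked, in the order asked, and still so for the second after the job is handed in, with the robot touching nothing.
It also fails if it takes over 72 s, if anything falls off the work surface, if the arm or the gripper's body presses on something with over 40 N, if the wrist force passes 120 N, or if a joint passes its speed limit or range.

### The arm

A 6-joint arm with a two-finger parallel gripper is mounted at the origin on a cart in front of the work surface, level with it; the furniture and walls round the work are solid. World frame = base frame: x ahead of the robot, y to its left, z up, the work surface at z = 0. Lengths are in m, angles in rad, forces in N, time in s.
With the tool pointing down it reaches from about 0.425 to 0.95 m from the base axis. Payload 3.5 kg.
Tool frame: the origin (TCP) lies midway between the tips of the shut fingers; the grasp point (between the pads) lies 19 mm behind it (ctrl.pinch_z is the distance from the TCP to the grasp point, in m); z points along the fingers, y is the line along which they close (so a half turn about z gives the same grasp; the last joint's range is limited). The gripper opens to 85 mm and grips with 20 to 120 N. Pads are 22 mm wide; open, the fingers measure 114 mm over their backs; the gripper's body (76 mm by 85 mm) begins 54 mm behind the grasp point. The pads swing forward as they close: fully open they stand 13 mm farther back than shut.
Start: joints at [1.067, 0.286, 1.577, -0, 1.279, -0.15], TCP at [0.234, 0.633, 0.196] pointing down, gripper open.
Joint ranges: [-2.77, 2.77], [-0.9, 2.22], [0.21, 2.48], [-1.53, 4.67], [0.24, 2.81], [-2.84, 2.84]. Speed limits (rad/s): [2.79, 2.79, 3.14, 3.14, 3.14, 3.14].

### API

Orientations are given as a unit quaternion [x, y, z, w].
In Python, from plant import get_state, viewer, sign_off, ctrl gives the robot as it stands. The module is installed in compiled form; this text tells all that it offers.
- The arm moves only by the shell command python3 -m handwheel 'ROWS' [FORCE]. ROWS is JSON, a list that holds one entry, the list of rows, each a list of 5 numbers: the finger opening in m, from 0 to 0.0854, then the shift along the tool's x, y, z in m, then the turn about the tool's z in degrees. In form: [[[claw, x, y, z, spin], ...]]. A call has 1 to 12 rows; each row shifts and turns the commanded pose from where the row before left it, along the tool's axes as they then stand; what a row does not reach is not made up. A row lasts 1/12 s, in which the tool goes at most 41.7 mm and 7.16 degrees, less where a joint would pass 70% of its speed; a pose out of reach is approached as far as the arm can. A call is refused whole if a number of a shift passes 0.0417 or a number of a turn 7.16, either way. A call with a gripper value outside its range is refused whole. The fingers move at their own pace and stop on an object; FORCE is the grip in N (left out, the last holds). Time passes only in rows, so rows that do not move let the fingers close. It gives the time, the measured TCP pose, the force, the opening and the grip force at its end, in the units of the state.
- get_state(): the state, without advancing time (a new reading comes with each control period).
- viewer.read_camera(name): name is "side" or "top" or "wrist"; returns the picture (384x512x3 uint8, blue, green, red); there is no depth.
- viewer.camera_params(name): a dict with "fov_y" (degrees; the focal length in pixels is half the picture's height over the tangent of half this angle, whatever the lens; pixels are square), "cx", "cy" (the principal point, pixels), "xyz" and "attitude" of the camera in the world; the wrist camera has in their place "hand_eye" (4x4, takes a point from camera to tool coordinates, whose origin is the TCP and whose axes are the flange's). Camera axes: x right, y up, looking along -z (the intrinsics and any distortion apply to the point x, -y, -z); pixel columns grow to the right and rows downward; lengths in m; the calibration is good to about 2 mm. The wrist camera is an equidistant fisheye: a pixel r from the principal point sees the ray r / f radians off the axis. A picture is of the moment at which its call begins: read the wrist's pose just before it. camera_params takes no time and is no camera call.
- sign_off(): hands the job in; it is judged then, once.
Trained networks look in the newest picture that a camera, given by its name, has taken for a name from the list of things; names that differ only in an ending like _2 or _b are one class to them, and where a whole thing is asked for, a point or a joint stands for the part that bears it (a point fixed in the world has none). Each returns a list of dicts, best first, with "confidence" (0 to 1); they miss things now and then, are a little off and sometimes report something else, mostly with a low value. They report only what shows in the picture. A call takes as long as a camera call. They do not tell look-alikes from the thing itself.
- viewer.look_for(camera, name): "extent" ([left, top, width, height] as shares, 0 to 1, of the picture: columns of its width, rows of its height, round what is visible of it).
- viewer.outline_of(camera, name): "mask" (384x512 bool, what is visible of it) and "extent" ([left, top, width, height] as shares, 0 to 1, of the picture: columns of its width, rows of its height, round what is visible of it).
- viewer.pinpoint(camera, name): "xy" ([column, row] as shares, 0 to 1, of the picture: columns of its width, rows of its height: a listed point, or the origin of a listed thing).
The state is a dict: "time": time; "qpos": joint angles; "dq": joint speeds; "joint_efforts": joint torques, N m; "eef_pos": TCP position; "tcp_rot": TCP orientation; "contact_force": force on the tool from outside, world axes, zero at the start; "wrist_torque": the same for the moment, N m; "opening": opening from 0.0 (shut) to 1.0 (fully open); "finger_force": force on a finger pad.
Only numpy, scipy, OpenCV 4.12 (cv2) and the standard library are available. Lean on these libraries where they do the work, as an engineer would, in place of code of your own. Each camera call takes 0.05 s, during which the arm holds its last target. There are 200 camera calls.

## Working session

There is one attempt and no reset: what is moved stays moved. The work goes in short steps, Python scripts to look and compute and a shell command to move; the robot and the scene stay as the last step left them, time stands still between calls to the robot, and variables do not carry over. Pictures are saved under pics/ and viewed, at most 14 in all, crops included, and the job is handed in when it is done.

```bash
mkdir -p pics
python3 - <<'E'
from plant import get_state, viewer, ctrl
import cv2
s=get_state();print(s['time'],s['eef_pos'],s['tcp_rot'],s['opening'],ctrl.pinch_z)
for c in ('side','top','wrist'):
    cv2.imwrite(f'pics/{c}0.png',viewer.read_camera(c)); print(c,viewer.camera_params(c))
    if c!='wrist':
        for n in ('pack_tray','hub_a_mid','hub_e_mid'):
            print(n,[([round(float(v),3) for v in d['xy']],round(float(d['confidence']),2)) for d in viewer.pinpoint(c,n)])
E
```

```text
0.0 [0.23346435 0.63255715 0.19443386] [ 1.75976318e-01  9.84393678e-01 -1.13050907e-03 -3.78799655e-04] 1.0023485772227902 0.0187
side {'fov_y': 50.458619998565126, 'cx': 249.31731319928386, 'cy': 190.02851842740986, 'xyz': array([ 0.35981886, -0.9320433 ,  0.40531287]), 'attitude': array([ 0.53885539, -0.08279797, -0.1116741 ,  0.83084791])}
pack_tray [([0.382, 0.495], 0.68)]
hub_a_mid [([0.382, 0.448], 0.76)]
hub_e_mid [([0.406, 0.598], 0.96), ([0.493, 0.522], 0.72), ([0.538, 0.451], 0.5)]
top {'fov_y': 51.13423664742721, 'cx': 256.42774825110735, 'cy': 195.17539272966718, 'xyz': array([ 0.38509363, -0.16873622,  1.10278302]), 'attitude': array([-0.06414255,  0.05864696,  0.71214316, -0.69663361])}
pack_tray [([0.404, 0.6], 0.83), ([0.566, 0.615], 0.63), ([0.615, 0.46], 0.42)]
hub_a_mid [([0.352, 0.572], 0.78)]
hub_e_mid [([0.567, 0.613], 0.93), ([0.504, 0.494], 0.91), ([0.398, 0.392], 0.66)]
wrist {'fov_y': 65.70646984690485, 'cx': 262.6789461535108, 'cy': 192.51028125682504, 'hand_eye': array([[ 1.13722266e-03,  9.58026587e-01,  2.86677110e-01,
         7.35341607e-02],
       [ 9.99999207e-01, -9.34130243e-04, -8.45202282e-04,
        -2.26304915e-04],
       [-5.41932499e-04,  2.86677843e-01, -9.58026889e-01,
        -1.78636074e-01],
       [ 0.00000000e+00,  0.00000000e+00,  0.00000000e+00,
         1.00000000e+00]])}
```

View pics/top0.png

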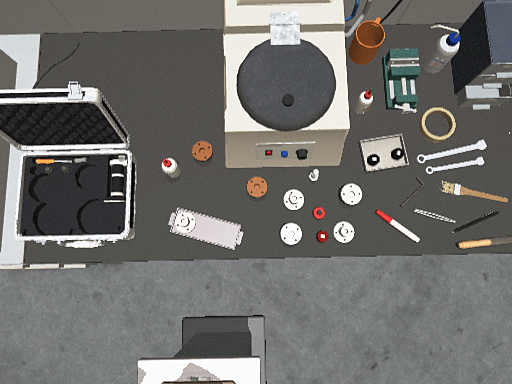

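View pics/side0.png

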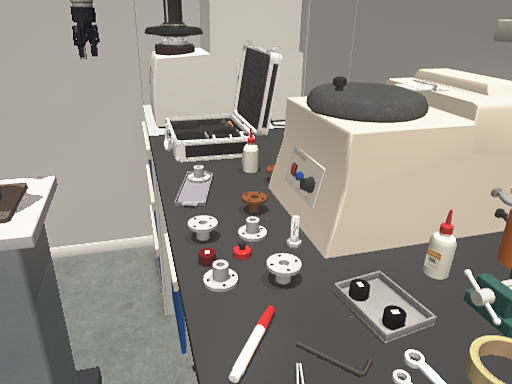

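Top view: white hubs sit at (292,199), (291,234), (350,194) and (343,232), and the tray is at (205,228) with hub_a at (185,222). The brown look-alikes at (257,187) and (202,151) are not wanted. The side view shows (203,228) and (284,270) brim up, and (253,228) and (221,275) brim down. The magnet is at (242,251), the mount at (207,256) and the bolt at (295,232).

```bash
cat > h.py <<'E'
import numpy as np, cv2
from scipy.spatial.transform import Rotation as R
from plant import get_state, viewer, ctrl
def ray(c,u,v,st=None):
    p=viewer.camera_params(c); f=192/np.tan(np.radians(p['fov_y']/2))
    a=np.array([u-p['cx'],v-p['cy']])
    if c=='wrist':
        r=np.hypot(*a); th=r/f; d=np.r_[a/max(r,1e-9)*np.sin(th),np.cos(th)]
    else: d=np.r_[a/f,1.]
    d=d*[1,-1,-1]
    if c=='wrist':
        H=np.array(p['hand_eye']); Rt=R.from_quat(st['tcp_rot']).as_matrix()
        return Rt@H[:3,3]+st['eef_pos'], Rt@H[:3,:3]@d
    return np.array(p['xyz']), R.from_quat(p['attitude']).as_matrix()@d
def onz(c,u,v,z,st=None):
    o,d=ray(c,u,v,st); return (o+d*(z-o[2])/d[2])[:2]
def proj(c,X,st=None):
    p=viewer.camera_params(c); f=192/np.tan(np.radians(p['fov_y']/2)); X=np.atleast_2d(X)
    if c=='wrist':
        H=np.array(p['hand_eye']); Y=R.from_quat(st['tcp_rot']).inv().apply(X-st['eef_pos']); Y=(Y-H[:3,3])@H[:3,:3]
    else: Y=R.from_quat(p['attitude']).inv().apply(X-np.array(p['xyz']))
    Y=Y*[1,-1,-1]
    if c=='wrist':
        r=np.hypot(Y[:,0],Y[:,1]); th=np.arctan2(r,Y[:,2]); q=Y[:,:2]*(th/np.maximum(r,1e-9))[:,None]*f
    else: q=Y[:,:2]/Y[:,2:]*f
    return q+[p['cx'],p['cy']]
def axes(st):
    M=R.from_quat(st['tcp_rot']).as_matrix(); return M
def togo(st,xy,yaw=None):
    """shift in tool axes to bring TCP over xy; angle of tool y in world"""
    M=axes(st); d=np.r_[np.array(xy)-st['eef_pos'][:2],0]; return np.round((M.T@d)[:2]*1000,1), np.degrees(np.arctan2(M[1,1],M[0,1]))
E
python3 - <<'E'
from h import *
for c in ('top','side'):
    im=viewer.read_camera(c)
    for n in ('hub_b_mid','hub_d_mid','hub_a_mid','magnet_pot_base','mount_1_base','bolt_m16_base','oil_bottle_base','pack_tray'):
        z=.0165 if 'hub' in n else 0
        if n=='hub_a_mid': z=.0205
        for d in viewer.pinpoint(c,n):
            if n=='hub_a_mid' and d['confidence']<.3: continue
            u,v=d['xy'][0]*512,d['xy'][1]*384
            print(c,n,round(float(d['confidence']),2),(round(u),round(v)),onz(c,u,v,z).round(4))
im=viewer.read_camera('top')
d=viewer.outline_of('top','pack_tray')[0]; m=d['mask'].astype(np.uint8)
r=cv2.minAreaRect(cv2.findNonZero(m)); b=cv2.boxPoints(r); print(r); print([onz('top',*q,.01).round(4) for q in b])
cv2.imwrite('pics/crop1.png',cv2.resize(im[140:260,150:370],None,fx=3.6,fy=3.6,interpolation=cv2.INTER_CUBIC))
E
```

```text
top hub_b_mid 0.75 (183, 221) [0.5092 0.0402]
top hub_b_mid 0.54 (293, 197) [ 0.5672 -0.2625]
top hub_d_mid 0.63 (349, 197) [ 0.5657 -0.4153]
top hub_d_mid 0.49 (174, 171) [0.6487 0.067 ]
top hub_a_mid 0.68 (183, 219) [0.5139 0.0381]
top magnet_pot_base 0.42 (317, 210) [ 0.5323 -0.3291]
top mount_1_base 0.55 (323, 234) [ 0.4657 -0.3422]
top bolt_m16_base 0.54 (316, 176) [ 0.6309 -0.331 ]
top oil_bottle_base 0.7 (172, 170) [0.6566 0.0755]
top pack_tray 0.82 (208, 229) [ 0.4882 -0.0274]
side hub_b_mid 0.7 (253, 227) [ 0.5663 -0.2637]
side hub_d_mid 0.77 (282, 275) [ 0.5654 -0.4268]
side hub_a_mid 0.57 (196, 172) [0.5018 0.0405]
side magnet_pot_base 0.72 (243, 255) [ 0.5272 -0.3297]
side mount_1_base 0.58 (209, 259) [ 0.4654 -0.3287]
side mount_1_base 0.58 (196, 188) [ 0.4939 -0.0121]
side bolt_m16_base 0.51 (293, 243) [ 0.6308 -0.3134]
side oil_bottle_base 0.91 (252, 172) [0.6581 0.0614]
side oil_bottle_base 0.27 (195, 189) [ 0.4894 -0.0173]
side pack_tray 0.93 (194, 188) [ 0.4875 -0.0136]
((205.40286254882812, 228.34439086914062), (74.60218811035156, 26.405670166015625), 15.751175880432129)
[array([0.4838, 0.0867]), array([0.5534, 0.0681]), array([ 0.4931, -0.129 ]), array([ 0.4248, -0.1085])]
```

View pics/crop1.png

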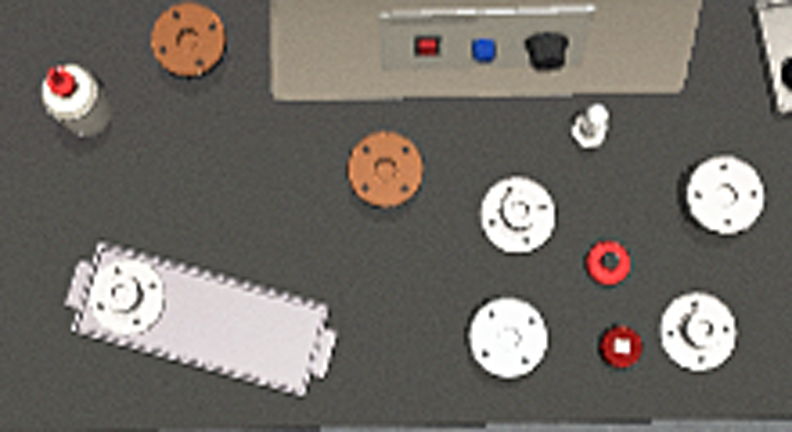

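The close crop confirms the choice. The brim-down hubs are at crop (518,215) and (698,331), showing a crown with its shadow. The upside-down hubs are at (725,195) and (508,337), with flat faces. The brown ones at (188,40) and (385,170) are left out.

Run:
```python
from h import *
im=viewer.read_camera('top'); st=get_state()
hsv=cv2.cvtColor(im,cv2.COLOR_BGR2HSV); w=((hsv[...,2]>170)&(hsv[...,1]<40)).astype(np.uint8)
for n,u,v,z in (('C',294,200,.007),('B',344,232,.007),('E',351,194,.033),('D',291,234,.033)):
    m=np.zeros_like(w); cv2.circle(m,(u,v),14,1,-1); m&=w
    (cx,cy),r=cv2.minEnclosingCircle(cv2.convexHull(cv2.findNonZero(m)))
    p=onz('top',cx,cy,z); print(n,(round(cx,1),round(cy,1),round(r,1)),p.round(4),'diam',np.linalg.norm(onz('top',cx+r,cy,z)-onz('top',cx-r,cy,z)).round(4),np.hypot(*p).round(3),togo(st,p))
# tray edge lines
d=viewer.outline_of('top','pack_tray')[0]; m=d['mask'].astype(np.uint8)
cs=max(cv2.findContours(m,0,1)[0],key=cv2.contourArea)[:,0]
W=np.array([onz('top',*q,.01) for q in cs]); r=cv2.minAreaRect((W*1000).astype(np.float32)); print(r)
print(get_state()['tcp_rot'],R.from_quat(st['tcp_rot']).as_matrix().round(3))
```

```text
C (293.4, 199.3, 10.4) [ 0.5638 -0.2642] diam 0.0573 0.623 (array([-620.5, -727.5]), np.float64(69.72764327818066))
B (343.5, 231.5, 10.7) [ 0.4718 -0.3972] diam 0.0582 0.617 (array([-580.3, -884.1]), np.float64(69.72764327818066))
E (351.0, 193.7, 10.6) [ 0.5712 -0.4179] diam 0.0569 0.708 (array([-680.7, -869. ]), np.float64(69.72764327818066))
D (290.7, 233.4, 10.8) [ 0.4679 -0.2513] diam 0.0572 0.531 (array([-526. , -748.6]), np.float64(69.72764327818066))
((488.3301696777344, -20.36357879638672), (206.10057067871094, 72.34334564208984), 72.642578125)
[ 1.75952665e-01  9.84398628e-01 -3.02426668e-05 -1.28795994e-05] [[-0.938  0.346 -0.   ]
 [ 0.346  0.938  0.   ]
 [ 0.     0.    -1.   ]]
```

```bash
python3 -m handwheel '[[[0.0854,-0.0266,-0.0312,0,0],[0.0854,-0.0266,-0.0312,0,0],[0.0854,-0.0266,-0.0312,0,0],[0.0854,-0.0266,-0.0312,0,0],[0.0854,-0.0266,-0.0312,0,0],[0.0854,-0.0266,-0.0312,0,0],[0.0854,-0.0266,-0.0312,0,0],[0.0854,-0.0266,-0.0312,0,0],[0.0854,-0.0266,-0.0312,0,0],[0.0854,-0.0266,-0.0312,0,0],[0.0854,-0.0266,-0.0312,0,0],[0.0854,-0.0266,-0.0312,0,0]]]' 60
python3 -m handwheel '[[[0.0854,-0.0266,-0.0312,0,0],[0.0854,-0.0266,-0.0312,0,0],[0.0854,-0.0266,-0.0312,0,0],[0.0854,-0.0266,-0.0312,0,0],[0.0854,-0.0266,-0.0312,0,0],[0.0854,-0.0266,-0.0312,0,0],[0.0854,-0.0266,-0.0312,0,0],[0.0854,-0.0266,-0.0312,0,0],[0.0854,-0.0266,-0.0312,0,0],[0.0854,-0.0266,-0.0312,0,0],[0.0854,-0.01,-0.01,0,0],[0.0854,0,0,0,0]]]'
```

```text
time: 2.55
eef_pos: [0.4038, 0.1696, 0.1963]
tcp_rot: [0.176, 0.984, 0.0, 0.001]
contact_force: [0.8, 1.2, -0.1]
opening: 0.999
finger_force: 0.0
time: 3.55
eef_pos: [0.5515, -0.2296, 0.1956]
tcp_rot: [0.178, 0.984, -0.0, 0.0]
contact_force: [-0.5, -0.5, 0.5]
opening: 1.0
finger_force: 0.0
```

```bash
python3 -m handwheel '[[[0.0854,0,0,0,7],[0.0854,0,0,0,7],[0.0854,0,0,0,7],[0.0854,0,0,0,7],[0.0854,0,0,0,7],[0.0854,0,0,0,7],[0.0854,0,0,0,7],[0.0854,0,0,0,7],[0.0854,0,0,0,7],[0.0854,0,0,0,7],[0.0854,0,0,0,7],[0.0854,0,0,0,7]]]'; python3 -m handwheel '[[[0.0854,0,0,0,3],[0.0854,0,0,0,0]]]'
cat > wl.py <<'E'
from h import *
def hubs(st,im,zb=.007,save=None):
    hsv=cv2.cvtColor(im,cv2.COLOR_BGR2HSV); w=((hsv[...,2]>150)&(hsv[...,1]<45)).astype(np.uint8)
    n,l,s,c=cv2.connectedComponentsWithStats(w)
    for i in range(1,n):
        if 700<s[i,4]<30000: 
            k=(l==i).astype(np.uint8); h=cv2.convexHull(cv2.findNonZero(k))
            if len(h)<6: continue
            W=np.array([onz('wrist',*q,zb,st) for q in h[:,0]]).astype(np.float32)*1000
            (x,y),r=cv2.minEnclosingCircle(W); print('blob',c[i].round(),s[i,4],'world',round(x,1),round(y,1),'diam',round(2*r,1))
E
python3 - <<'E'
from wl import *
st=get_state(); im=viewer.read_camera('wrist'); cv2.imwrite('pics/w1.png',im)
print(st['time'],st['eef_pos'],st['qpos'],st['opening'])
for z in (.007,.033): print(z); hubs(st,im,z)
print(togo(st,(.5638,-.2642)))
E
```

```text
time: 4.55
eef_pos: [0.5505, -0.2243, 0.1959]
tcp_rot: [0.791, 0.612, 0.0, -0.0]
contact_force: [0.1, -0.4, -0.4]
opening: 1.004
finger_force: 0.0
time: 4.72
eef_pos: [0.5506, -0.2245, 0.1959]
tcp_rot: [0.805, 0.593, 0.0, -0.0]
contact_force: [-0.3, -1.0, -0.3]
opening: 0.999
finger_force: 0.0
4.7167 [ 0.55056079 -0.22449701  0.19588177] [-5.57918500e-01  1.11388105e-01  1.77983535e+00  4.61124549e-04
  1.25102980e+00 -2.57229672e-01] 0.9987969958310031
0.007
blob [172.  15.] 1386 world 495.5 -3.5 diam 84.5
blob [479.  51.] 5186 world 943.6 -196.6 diam 307.5
blob [  9. 181.] 1313 world 110.6 -86.5 diam 174.0
blob [281. 190.] 1420 world 563.2 -263.0 diam 58.5
blob [205. 208.] 1557 world 459.6 -257.9 diam 62.8
blob [491. 289.] 2351 world 931.1 -561.0 diam 345.5
blob [246. 289.] 814 world 469.9 -398.7 diam 63.7
blob [317. 293.] 1009 world 570.9 -437.4 diam 63.1
0.033
blob [172.  15.] 1386 world 500.9 -14.2 diam 78.5
blob [479.  51.] 5186 world 917.3 -193.7 diam 285.8
blob [  9. 181.] 1313 world 143.2 -91.4 diam 161.7
blob [281. 190.] 1420 world 563.8 -255.4 diam 54.3
blob [205. 208.] 1557 world 467.5 -250.7 diam 58.4
blob [491. 289.] 2351 world 905.7 -532.3 diam 321.0
blob [246. 289.] 814 world 477.0 -381.5 diam 59.2
blob [317. 293.] 1009 world 570.9 -417.4 diam 58.7
(array([-34. ,  24.4]), np.float64(-17.236505316395117))
```

View pics/w1.png

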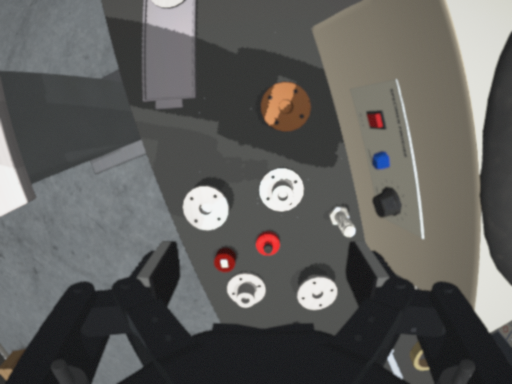

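Wrist view: C at (281,190), D at (205,208), B at (246,289) and E at (317,293). They agree with the top camera to about 1–2 mm. I'll start with C.

```bash
python3 -m handwheel '[[[0.0854,-0.0335,0.024,0,0],[0.0854,0,0,0.04,0],[0.0854,0,0,0.04,0],[0.0854,0,0,0.04,0],[0.0854,0,0,0.03,0],[0.0854,0,0,0.015,0],[0.0854,0,0,0,0],[0.0854,0,0,0,0]]]' 60; python3 -c "
from h import *
s=get_state();print(s['eef_pos'],togo(s,(.5635,-.2637)))"
```

```text
time: 5.43
eef_pos: [0.5633, -0.2644, 0.0301]
tcp_rot: [0.805, 0.594, -0.0, -0.001]
contact_force: [-0.1, -1.3, 0.8]
opening: 0.999
finger_force: 0.0
[ 0.5633248  -0.26438845  0.03013431] (array([ 0.7, -0. ]), np.float64(-17.184104860425965))
```

```bash
python3 -m handwheel '[[[0.0854,0.0007,0,0.015,0],[0.0854,0,0,0.006,0],[0.04,0,0,0,0],[0.0,0,0,0,0],[0.0,0,0,0,0],[0.0,0,0,0,0],[0.0,0,0,0,0],[0.0,0,0,0,0],[0.0,0,0,0,0],[0.0,0,0,0,0]]]' 60
```

```text
time: 6.27
eef_pos: [0.5641, -0.2648, 0.0099]
tcp_rot: [0.805, 0.593, 0.0, 0.0]
contact_force: [-0.6, -0.2, -0.2]
opening: -0.005
finger_force: 0.0
```

The fingers shut on nothing, so I'll look.

Run:
```python
from wl import *
st=get_state(); im=viewer.read_camera('wrist'); s=viewer.read_camera('side')
print(st['eef_pos']); hubs(st,im)
a=cv2.resize(s[160:300,170:320],None,fx=2.7,fy=2.7,interpolation=cv2.INTER_CUBIC)
b=np.zeros((384,a.shape[1],3),np.uint8); b[:min(384,a.shape[0])]=a[:384]
cv2.imwrite('pics/w2.png',cv2.resize(np.hstack([im[:,:395],b]),None,fx=1,fy=1))
```

```text
[ 0.56408426 -0.26479052  0.00992471]
blob [62. 32.] 4177 world 468.0 -80.4 diam 87.4
blob [108. 181.] 1060 world 467.3 -212.0 diam 44.4
blob [ 59. 274.] 20298 world 303.8 -309.7 diam 376.2
```

View pics/w2.png

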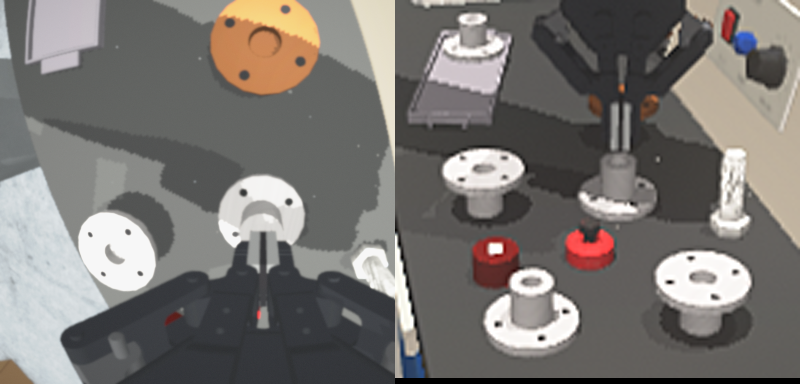

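Run:
```python
from wl import *
st=get_state(); M=axes(st); t=st['eef_pos']
for c in ('side','wrist'):
    print(c,'tcp',proj(c,t,st).round(1),'pinch',proj(c,t-M[:,2]*.0187,st).round(1), 'C est brim', proj(c,[[.5635,-.2637,.007],[.5635,-.2637,.033]],st).round(1))
print([ (d['xy'][0]*512,d['xy'][1]*384,d['confidence']) for d in viewer.pinpoint('wrist','hub_b_mid')])
for d in viewer.look_for('side','hub_b_mid'): e=np.array(d['extent'])*[512,384,512,384]; print(e.round(1),d['confidence'])
im=cv2.imread('pics/w2.png'); 
h=cv2.convexHull(np.array([[262,175],[303,205],[221,225],[225,200],[240,180],[290,183],[304,218],[301,235],[228,243]])[:,None].astype(np.int32))
W=np.array([onz('wrist',*q,.007,st) for q in h[:,0]]).astype(np.float32)*1000
print(cv2.minEnclosingCircle(W))
```

```text
side tcp [[252.5 230.2]] pinch [[252.7 221.7]] C est brim [[252.  231.2]
 [252.3 219.5]]
wrist tcp [[263.5 221.2]] pinch [[263.6 233.1]] C est brim [[262.2 218.4]
 [262.2 235. ]]
[(261.4784, 224.90879999999999, 0.95), (368.0768, 256.2816, 0.28)]
[238.3 217.7  28.4  24. ] 0.74
((563.191650390625, -262.9438781738281), 29.54141616821289)
```

Run:
```python
from wl import *
im=viewer.read_camera('wrist'); s=viewer.read_camera('side'); st=get_state()
z=lambda i,u,v,w,h,k: cv2.resize(i[v:v+h,u:u+w],(w*k,h*k),interpolation=cv2.INTER_CUBIC)
cv2.imwrite('pics/w3.png',np.hstack([z(im,205,165,115,140,4)[:560,:400],z(s,225,175,56,80,7)[:560]]))
print(st['qpos'],st['joint_efforts'],st['opening'],st['contact_force'])
```

```text
[-6.01494600e-01  3.84831275e-01  1.82128103e+00  2.76808712e-05
  9.35578067e-01 -3.00047457e-01] [-8.40407483e-04 -3.92598152e+01 -2.42315018e+01 -1.97174204e-04
  8.12493890e-04 -5.26646920e-05] -0.001193339834780396 [-0.13491415 -0.17672745 -0.7170041 ]
```

View pics/w3.png

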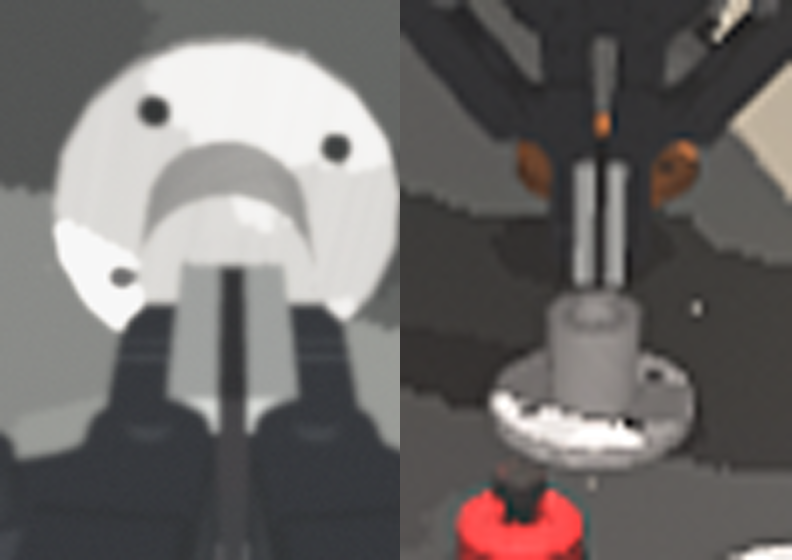

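The zoom shows the fingers shut just above the crown top, at crop (600,285) on the right. The pads therefore sit higher than the reported TCP implies, so I'll measure by how much.

Run:
```python
from h import *
st=get_state(); M=axes(st); t=st['eef_pos']
for k in range(0,50,5):
    b=t-M[:,2]*k/1000
    print(k, [proj(c,b+s*M[:,0]*.011,st)[0].round(1) for c,s in (('side',-1),('side',1),('wrist',1),('wrist',-1))])
```

```text
0 [array([252.4, 233. ]), array([252.5, 227.4]), array([263.6, 205.1]), array([263.5, 236.6])]
5 [array([252.4, 230.7]), array([252.6, 225.2]), array([263.6, 207.8]), array([263.5, 239.8])]
10 [array([252.5, 228.5]), array([252.6, 223. ]), array([263.6, 210.5]), array([263.5, 243.3])]
15 [array([252.5, 226.2]), array([252.7, 220.8]), array([263.7, 213.5]), array([263.6, 246.9])]
20 [array([252.6, 223.9]), array([252.7, 218.5]), array([263.7, 216.5]), array([263.6, 250.6])]
25 [array([252.6, 221.6]), array([252.8, 216.2]), array([263.7, 219.8]), array([263.6, 254.6])]
30 [array([252.7, 219.3]), array([252.9, 214. ]), array([263.8, 223.2]), array([263.7, 258.7])]
35 [array([252.7, 217. ]), array([252.9, 211.7]), array([263.8, 226.9]), array([263.7, 263.1])]
40 [array([252.8, 214.6]), array([253. , 209.4]), array([263.9, 230.7]), array([263.7, 267.8])]
45 [array([252.8, 212.3]), array([253. , 207.1]), array([263.9, 234.8]), array([263.8, 272.6])]
```

Both views put the real tips about 39 mm behind the reported TCP. I'll open, lower by that much, close, and check the opening.

```bash
python3 -m handwheel '[[[0.0854,0,0.0008,0,0],[0.0854,0,0,0,0],[0.0854,0,0,0,0],[0.0854,0,0,0,0],[0.0854,0,0,0,0],[0.0854,0,0,0.012,0],[0.0854,0,0,0.012,0],[0.0854,0,0,0.01,0],[0.0854,0,0,0,0]]]' 60;  python3 -m handwheel '[[[0.04,0,0,0,0],[0.0,0,0,0,0],[0.0,0,0,0,0],[0.0,0,0,0,0],[0.0,0,0,0,0],[0.0,0,0,0,0],[0.0,0,0,0,0],[0.0,0,0,0,0]]]' 60
```

```text
time: 7.32
eef_pos: [0.5622, -0.2633, -0.0283]
tcp_rot: [0.805, 0.593, -0.001, -0.003]
contact_force: [-0.5, 0.2, -0.1]
opening: 0.997
finger_force: 0.0
time: 7.98
eef_pos: [0.5654, -0.2654, -0.0233]
tcp_rot: [0.805, 0.593, 0.0, 0.001]
contact_force: [-1.0, 0.5, 4.0]
opening: 0.286
finger_force: 59.6
```

Gripped: opening 0.286 with 60 N. I'll lift and carry it towards the tray.

```bash
python3 -m handwheel '[[[0.0,0,0,-0.02,0],[0.0,0,0,-0.04,0],[0.0,0,0,-0.03,0],[0,0.03,-0.0208,0,0],[0,0.03,-0.0208,0,0],[0,0.03,-0.0208,0,0],[0,0.03,-0.0208,0,0],[0,0.03,-0.0208,0,0],[0,0.03,-0.0208,0,0],[0,0.03,-0.0208,0,0],[0,0,0,0,0],[0,0,0,0,0]]]'
python3 - <<'E'
from wl import *
st=get_state(); im=viewer.read_camera('wrist'); t=viewer.read_camera('top'); s=viewer.read_camera('side')
print(st['eef_pos'],st['opening'],st['finger_force'],st['contact_force'])
z=lambda i,u,v,w,h,k: cv2.resize(i[v:v+h,u:u+w],(w*k,h*k),interpolation=cv2.INTER_CUBIC)
cv2.imwrite('pics/w4.png',np.hstack([im[:300,50:450],z(s,140,100,130,100,3)[:300]]))
E
```

```text
time: 8.98
eef_pos: [0.4865, -0.0193, 0.0646]
tcp_rot: [0.804, 0.594, -0.001, -0.001]
contact_force: [0.1, -0.1, -2.4]
opening: 0.282
finger_force: 59.7
[ 0.48646896 -0.019344    0.06461089] 0.28176284834822896 59.71965551376343 [ 0.14560728 -0.12384065 -2.4413347 ]
```

View pics/w4.png

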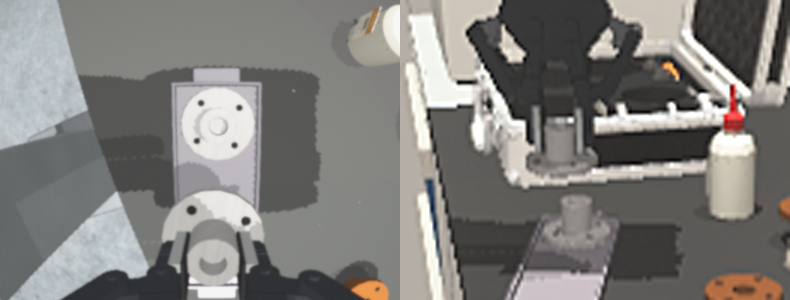

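Level in the hand and over the tray. hub_a is at about (268,123) in the wrist picture. Next I'll measure hub_a, the tray axis and the held brim.

Run:
```python
from wl import *
st=get_state(); im=viewer.read_camera('wrist'); M=axes(st); t=st['eef_pos']
hsv=cv2.cvtColor(im,cv2.COLOR_BGR2HSV)
def circ(cx,cy,rad,z,thr=165,smax=25,ymax=400):
    w=((hsv[...,2]>thr)&(hsv[...,1]<smax)).astype(np.uint8); m=np.zeros_like(w); cv2.circle(m,(cx,cy),rad,1,-1); w&=m; w[ymax:]=0
    n,l,s,c=cv2.connectedComponentsWithStats(w); i=1+np.argmax(s[1:,4]); h=cv2.convexHull(cv2.findNonZero((l==i).astype(np.uint8)))
    W=np.array([onz('wrist',*q,z,st) for q in h[:,0]]).astype(np.float32)*1000
    return cv2.minEnclosingCircle(W),s[i]
print('a',circ(268,123,46,.011))
print('a hsv',hsv[110,248],'tray',hsv[170,235],hsv[150,228],'held',hsv[205,263])
print('held',circ(263,240,60,.095,150,40,232))
d=viewer.outline_of('wrist','pack_tray')
for q in d[:1]:
    m=q['mask'].astype(np.uint8); print('conf',q['confidence'])
    c=max(cv2.findContours(m,0,1)[0],key=cv2.contourArea)[:,0]
    W=np.array([onz('wrist',*p,.010,st) for p in c])*1000
    L=(W-t[:2]*1000)@M[:2,:2]
    for lo in range(10,110,10):
        k=L[(L[:,0]>lo)&(L[:,0]<lo+10)]; 
        if len(k): print(lo,k[:,1].min().round(1),k[:,1].max().round(1))
    print('max x',L[:,0].max())
t=viewer.read_camera('top')
for d in viewer.outline_of('top','pack_tray')[:1]:
    r=cv2.minAreaRect(cv2.findNonZero(d['mask'].astype(np.uint8)));print(r)
```

```text
a (((509.560302734375, 33.38037872314453), 36.38072204589844), array([ 223,   84,   79,   86, 5723], dtype=int32))
a hsv [ 15   8 204] tray [135  10 153] [150   7 190] held [ 15   4 234]
held (((490.5086364746094, -13.940685272216797), 27.781164169311523), array([ 213,  180,  101,   52, 3257], dtype=int32))
conf 0.92
10 -35.5 33.4
20 -35.0 33.8
30 -34.9 34.4
40 -35.3 33.9
50 -35.8 33.8
60 -35.7 34.2
70 -35.6 34.2
80 -36.2 33.2
90 -35.4 33.9
100 -18.1 16.7
max x 105.47283134833879
((207.98114013671875, 229.06600952148438), (70.05387115478516, 26.235864639282227), 15.945395469665527)
```

```bash
cat > fit.py <<'E'
from wl import *
from scipy.optimize import least_squares
def brim(im,st,cx,cy,rad,z,ymax=400,vthr=150):
    """fixed-radius circle on the brim's outer arc, result in tool axes (mm) from TCP and in world"""
    hsv=cv2.cvtColor(im,cv2.COLOR_BGR2HSV)
    w=((hsv[...,2]>vthr)&(hsv[...,1]<40)&((hsv[...,0]<60)|(hsv[...,1]<4))).astype(np.uint8)
    m=np.zeros_like(w); cv2.circle(m,(cx,cy),rad,1,-1); w&=m; w[ymax:]=0
    w=cv2.morphologyEx(w,cv2.MORPH_OPEN,np.ones((3,3),np.uint8))
    n,l,s,c=cv2.connectedComponentsWithStats(w); i=1+np.argmax(s[1:,4])
    h=cv2.convexHull(cv2.findNonZero((l==i).astype(np.uint8)))[:,0]
    h=h[h[:,1]<ymax-2]; W=np.array([onz('wrist',*q,z,st) for q in h])*1000
    f=least_squares(lambda p:np.hypot(*(W-p).T)-28.5,W.mean(0)-[0,5],loss='soft_l1')
    M=axes(st); return f.x.round(1),((f.x-st['eef_pos'][:2]*1000)@M[:2,:2]).round(1),'rms',round(float(np.sqrt(np.mean(f.fun**2))),2),len(h),s[i]
E
python3 - <<'E'
from fit import *
st=get_state(); im=viewer.read_camera('wrist'); M=axes(st)
print('a',brim(im,st,268,123,46,.011))
for z in (.09,.095,.1): print('held',z,brim(im,st,263,240,60,z,228))
m=viewer.outline_of('wrist','pack_tray')[0]['mask'].astype(np.uint8)
for r in range(58,100,3): 
    k=np.flatnonzero(m[r]); 
    if len(k): print(r,k.min(),k.max(),((onz('wrist',264,r,.01,st)*1000-st['eef_pos'][:2]*1000)@M[:2,:2])[0].round(1))
E
```

```text
a (array([506.7,  36.2]), array([61.2, -0. ]), 'rms', 0.23, 28, array([ 227,   86,   73,   71, 4002], dtype=int32))
held 0.09 (array([488.4, -21.9]), array([ 0.3, -0.2]), 'rms', 0.28, 19, array([ 214,  190,   99,   38, 2525], dtype=int32))
held 0.095 (array([488.7, -20.8]), array([ 1.4, -0.3]), 'rms', 0.16, 19, array([ 214,  190,   99,   38, 2525], dtype=int32))
held 0.1 (array([489. , -19.7]), array([ 2.5, -0.3]), 'rms', 0.34, 19, array([ 214,  190,   99,   38, 2525], dtype=int32))
67 241 284 103.9
70 240 284 101.5
73 240 283 99.1
76 240 284 96.7
79 238 287 94.3
82 219 304 91.9
85 218 305 89.5
88 218 305 87.1
91 217 305 84.8
94 217 305 82.4
97 218 306 80.0
```

hub_a sits at +61 mm along the row, against the end wall. The held hub is at +1.4/−0.3 in tool axes and the tray axis is at −0.8, so I only need a tiny correction before lowering.

```bash
python3 -m handwheel '[[[0,0.0004,-0.0004,0.03,0],[0,0,0,0.03,0],[0,0,0,0.016,0],[0,0,0,0,0],[0,0,0,0.003,0],[0,0,0,0.002,0],[0,0,0,0,0]]]'
```

```text
time: 10.02
eef_pos: [0.4888, -0.021, -0.0142]
tcp_rot: [0.805, 0.593, 0.001, 0.001]
contact_force: [0.2, 0.4, -2.3]
opening: 0.279
finger_force: 59.7
```

Run:
```python
from fit import *
im=viewer.read_camera('wrist')
for _ in range(3):
    st=get_state(); im=viewer.read_camera('wrist'); print(st['eef_pos'].round(4),st['contact_force'].round(1))
hsv=cv2.cvtColor(im,cv2.COLOR_BGR2HSV)
cxy=proj('wrist',np.r_[(.5067,.0362),.011],st)[0]; print(cxy)
print('a',brim(im,st,int(cxy[0]),int(cxy[1]),60,.011))
c=proj('wrist',np.r_[st['eef_pos'][:2],.018],st)[0]; print(c)
for v in (int(c[1])-5,): print('held',brim(im,st,int(c[0]),int(c[1]),60,.017,v))
cv2.imwrite('pics/w5.png',im)
```

```text
[ 0.4888 -0.021  -0.014 ] [-0.8 -0.4 -2.2]
[ 0.4888 -0.021  -0.014 ] [ 0.5 -0.3 -2.6]
[ 0.4888 -0.0209 -0.0141] [-0.4 -0.3 -1.9]
[264.36101969 130.96770443]
a (array([506.6,  36.2]), array([59.9,  0.1]), 'rms', 0.2, 40, array([ 210,   77,  109,  108, 8863], dtype=int32))
[263.85284421 243.14074786]
held (array([488.9, -19. ]), array([ 1.8, -0.5]), 'rms', 0.21, 19, array([ 212,  190,  103,   48, 2922], dtype=int32))
```

```bash
python3 -m handwheel '[[[0,-0.0008,-0.0002,0,0],[0,0,0,0.003,0],[0,0,0,0.002,0],[0,0,0,0,0]]]'; python3 -m handwheel '[[[0,0,0,0.002,0],[0,0,0,0.001,0],[0,0,0,0,0]]]'
```

```text
time: 10.55
eef_pos: [0.4878, -0.0215, -0.0193]
tcp_rot: [0.805, 0.593, -0.0, -0.0]
contact_force: [-3.5, 0.1, 5.0]
opening: 0.282
finger_force: 60.6
time: 10.8
eef_pos: [0.4877, -0.0215, -0.0194]
tcp_rot: [0.805, 0.593, -0.001, -0.001]
contact_force: [-11.0, 1.1, 25.8]
opening: 0.279
finger_force: 62.9
```

It touched down exactly where predicted. I'll relieve the force, open and rise.

```bash
python3 -m handwheel '[[[0,0,0,-0.003,0],[0.035,0,0,0,0],[0.06,0,0,0,0],[0.0854,0,0,0,0],[0.0854,0,0,0,0],[0.0854,0,0,-0.03,0],[0.0854,0,0,-0.04,0],[0.0854,0,0,-0.03,0],[0.0854,0,0,0,0],[0.0854,0,0,0,0]]]'
python3 - <<'E'
from fit import *
im=viewer.read_camera('wrist');st=get_state(); im=viewer.read_camera('wrist')
for X in ((.5067,.0362),(.4885,-.0198)):
    c=proj('wrist',np.r_[X,.011],st)[0].astype(int); print(c,brim(im,st,*c.tolist(),50,.011,min(400,int(c[1])+(60 if X[1]>0 else 0))))
print(st['eef_pos'],st['time'],'B',togo(st,(.4712,-.3972)))
E
```

```text
time: 11.63
eef_pos: [0.4893, -0.0219, 0.0819]
tcp_rot: [0.805, 0.593, 0.002, 0.002]
contact_force: [-0.8, 0.6, -0.3]
opening: 0.998
finger_force: 0.0
[264 120] (array([506.6,  36.2]), array([60.7,  1. ]), 'rms', 0.37, 32, array([ 231,   87,   69,   68, 3556], dtype=int32))
[263 189] (array([488.8, -19.9]), array([1.8, 0.6]), 'rms', 0.35, 16, array([ 232,  157,   64,   32, 1263], dtype=int32))
[ 0.48761436 -0.0214698   0.07994265] 11.6833 B (array([-363.7,   95.9]), np.float64(-17.271948397743095))
```

C is down at 58.9 mm from hub_a, as wanted. Next is B.

```bash
python3 -m handwheel '[[[0.0854,-0.0364,0.0096,0,0],[0.0854,-0.0364,0.0096,0,0],[0.0854,-0.0364,0.0096,0,0],[0.0854,-0.0364,0.0096,0,0],[0.0854,-0.0364,0.0096,0,0],[0.0854,-0.0364,0.0096,0,0],[0.0854,-0.0364,0.0096,0,0],[0.0854,-0.0364,0.0096,0,0],[0.0854,-0.0364,0.0096,0,0],[0.0854,-0.0364,0.0096,0,0],[0.0854,0,0,0,0],[0.0854,0,0,0,0]]]'
python3 - <<'E'
from fit import *
im=viewer.read_camera('wrist');st=get_state(); im=viewer.read_camera('wrist')
c=proj('wrist',np.r_[.4712,-.3972,.007],st)[0].astype(int)
for y in (0,50): print(c,brim(im,st,*c.tolist(),52,.007,int(c[1])+y))
print(st['eef_pos'],st['time'],'B',togo(st,(.4712,-.3972)))
E
```

```text
time: 12.73
eef_pos: [0.4695, -0.3983, 0.0771]
tcp_rot: [0.806, 0.592, -0.0, -0.002]
contact_force: [0.0, 0.9, -0.7]
opening: 0.998
finger_force: 0.0
[265 191] (array([ 470.5, -395.7]), array([1.2, 0.4]), 'rms', 0.34, 13, array([ 231,  158,   66,   33, 1343], dtype=int32))
[265 191] (array([ 470. , -396.4]), array([0.4, 0.2]), 'rms', 0.6, 32, array([ 231,  158,   66,   64, 3050], dtype=int32))
[ 0.46971277 -0.39669766  0.07709429] 12.7833 B (array([-0. ,  1.6]), np.float64(-17.357986511801553))
```

```bash
python3 -m handwheel '[[[0.0854,0.0008,0.0002,0.04,0],[0.0854,0,0,0.04,0],[0.0854,0,0,0.02,0],[0.0854,0,0,0,0],[0.04,0,0,0,0],[0.0,0,0,0,0],[0.0,0,0,0,0],[0.0,0,0,0,0],[0.0,0,0,0,0],[0.0,0,0,0,0],[0.0,0,0,0,0]]]' 60
```

```text
time: 13.75
eef_pos: [0.4725, -0.3979, -0.0179]
tcp_rot: [0.805, 0.593, 0.0, 0.001]
contact_force: [-0.8, 1.9, 6.4]
opening: 0.281
finger_force: 58.9
```

```bash
python3 -m handwheel '[[[0.0,0,0,-0.02,0],[0.0,0,0,-0.04,0],[0,0.01,-0.0032,-0.03,0],[0,0.037,-0.0117,0,0],[0,0.037,-0.0117,0,0],[0,0.037,-0.0117,0,0],[0,0.037,-0.0117,0,0],[0,0.037,-0.0117,0,0],[0,0.037,-0.0117,0,0],[0,0.037,-0.0117,0,0],[0,0.037,-0.0117,0,0],[0,0,0,0,0]]]'; python3 -m handwheel '[[[0,0,0,0,0],[0,0,0,0,0]]]'
python3 - <<'E'
from fit import *
im=viewer.read_camera('wrist');st=get_state(); im=viewer.read_camera('wrist')
c=proj('wrist',np.r_[.4888,-.0199,.011],st)[0].astype(int); print('C',c,brim(im,st,*c.tolist(),52,.011))
z=.007+st['eef_pos'][2]+.0179; c=proj('wrist',np.r_[st['eef_pos'][:2],z],st)[0].astype(int)
for k in (0,.005): print('held',brim(im,st,*c.tolist(),62,z+k,int(c[1])-5))
print(st['eef_pos'],z,'tgt',togo(st,(.4708,-.0760)))
E
```

```text
time: 14.75
eef_pos: [0.4676, -0.0695, 0.0685]
tcp_rot: [0.804, 0.595, -0.0, -0.003]
contact_force: [-0.5, -0.0, -3.4]
opening: 0.273
finger_force: 59.5
time: 14.92
eef_pos: [0.4698, -0.0758, 0.0697]
tcp_rot: [0.805, 0.593, -0.0, 0.0]
contact_force: [-0.3, -0.3, -3.0]
opening: 0.273
finger_force: 59.5
C [264 122] (array([488.4, -20.2]), array([59.3,  0.8]), 'rms', 0.19, 36, array([ 229,   88,   72,   71, 3848], dtype=int32))
held (array([470.1, -75. ]), array([ 1.5, -0.3]), 'rms', 0.19, 19, array([ 214,  187,   98,   45, 2738], dtype=int32))
held (array([470.5, -74. ]), array([ 2.6, -0.2]), 'rms', 0.45, 19, array([ 214,  187,   98,   45, 2738], dtype=int32))
[ 0.46994839 -0.07655197  0.0698452 ] 0.09474520448170959 tgt (array([0.8, 0.6]), np.float64(-17.302411023795667))
```

```bash
python3 -m handwheel '[[[0,-0.001,0.0008,0.03,0],[0,0,0,0.03,0],[0,0,0,0.016,0],[0,0,0,0,0],[0,0,0,0,0]]]'
python3 - <<'E'
from fit import *
im=viewer.read_camera('wrist');st=get_state(); im=viewer.read_camera('wrist')
c=proj('wrist',np.r_[.4888,-.0199,.011],st)[0].astype(int); print('C',c,brim(im,st,*c.tolist(),56,.011,int(c[1])+25))
z=.007+st['eef_pos'][2]+.0179; c=proj('wrist',np.r_[st['eef_pos'][:2],z],st)[0].astype(int)
print('held',brim(im,st,*c.tolist(),62,z,int(c[1])-5)); print(st['eef_pos'])
E
```

```text
time: 15.43
eef_pos: [0.4699, -0.0781, -0.0067]
tcp_rot: [0.806, 0.592, -0.001, -0.001]
contact_force: [0.6, 0.4, -1.6]
opening: 0.277
finger_force: 59.8
C [263 127] (array([488.2, -20.4]), array([60.4, -0.7]), 'rms', 0.14, 24, array([ 211,   77,  104,   75, 6309], dtype=int32))
held (array([471. , -76.7]), array([ 1.5, -0.3]), 'rms', 0.15, 18, array([ 214,  187,   99,   45, 2742], dtype=int32))
[ 0.47083513 -0.07818319 -0.00554863]
```

```bash
python3 -m handwheel '[[[0,0,0,0.005,0],[0,0,0,0.002,0],[0,0,0,0.001,0],[0,0,0,0,0]]]'; python3 -m handwheel '[[[0,0,0,0.001,0],[0,0,0,0,0]]]'
```

```text
time: 15.87
eef_pos: [0.4706, -0.0771, -0.0138]
tcp_rot: [0.805, 0.593, 0.0, 0.0]
contact_force: [-0.3, 0.3, -1.9]
opening: 0.275
finger_force: 60.1
time: 16.03
eef_pos: [0.4706, -0.0771, -0.0139]
tcp_rot: [0.805, 0.593, -0.0, -0.0]
contact_force: [-2.9, 1.5, 5.8]
opening: 0.275
finger_force: 60.8
```

```bash
python3 -m handwheel '[[[0.035,0,0,0,0],[0.06,0,0,0,0],[0.0854,0,0,0,0],[0.0854,0,0,0,0],[0.0854,0,0,-0.03,0],[0.0854,0,0,-0.04,0],[0.0854,0,0,-0.03,0],[0.0854,0,0,0,0],[0.0854,0,0,0,0]]]'
python3 - <<'E'
from fit import *
im=viewer.read_camera('wrist');st=get_state(); im=viewer.read_camera('wrist')
for X in ((.4884,-.0203),(.4712,-.0765)):
    c=proj('wrist',np.r_[X,.011],st)[0].astype(int); print(c,brim(im,st,*c.tolist(),50,.011,min(400,int(c[1])+(30 if X[1]>-.05 else 0))))
print(st['eef_pos'],st['time'],togo(st,(.4677,-.2510)))
E
python3 -m handwheel '[[[0.0854,-0.0334,0.0098,0,0],[0.0854,-0.0334,0.0098,0,0],[0.0854,-0.0334,0.0098,0,0],[0.0854,-0.0334,0.0098,0,0],[0.0854,-0.0334,0.0098,0,0],[0.0854,0,0,0,0],[0.0854,0,0,0,0]]]';  python3 - <<'E'
from fit import *
im=viewer.read_camera('wrist');st=get_state(); im=viewer.read_camera('wrist')
c=proj('wrist',np.r_[.4677,-.2510,.033],st)[0].astype(int); print(c,brim(im,st,*c.tolist(),60,.033))
print(st['eef_pos'])
E
```

```text
time: 16.78
eef_pos: [0.4723, -0.0778, 0.0873]
tcp_rot: [0.805, 0.593, 0.002, 0.002]
contact_force: [0.0, 0.3, -0.6]
opening: 1.004
finger_force: 0.0
[263 121] (array([488.5, -20. ]), array([59.8,  0.1]), 'rms', 0.27, 28, array([ 230,   89,   67,   62, 3305], dtype=int32))
[263 188] (array([476.4, -59.7]), array([18.4,  0.3]), 'rms', 1.07, 10, array([ 232,  139,   63,   49, 1778], dtype=int32))
[ 0.47063071 -0.07713752  0.0852386 ] 16.8333 (array([-166.9,   48.8]), np.float64(-17.269013541059028))
time: 17.47
eef_pos: [0.4662, -0.2517, 0.0827]
tcp_rot: [0.806, 0.592, -0.0, -0.002]
contact_force: [-0.5, 0.7, -1.2]
opening: 1.0
finger_force: 0.0
[265 198] (array([ 467., -251.]), array([-0.4,  0.9]), 'rms', 1.03, 35, array([ 229,  163,   72,   70, 3897], dtype=int32))
[ 0.46622369 -0.25038892  0.08264481]
```

```bash
python3 -m handwheel '[[[0.0854,-0.0006,0.0012,0.04,0],[0.0854,0,0,0.04,0],[0.0854,0,0,0.025,0],[0.0854,0,0,0.0,0],[0.0854,0,0,0,0]]]';  python3 - <<'E'
from fit import *
im=viewer.read_camera('wrist');st=get_state(); im=viewer.read_camera('wrist')
c=proj('wrist',np.r_[.4674,-.2510,.033],st)[0].astype(int)
for y in (0,-15): print(c,brim(im,st,*c.tolist(),90,.033,int(c[1])+y))
print(st['eef_pos'],st['contact_force'])
s=viewer.read_camera('side'); p=proj('side',[.4674,-.251,.03])[0].astype(int)
cv2.imwrite('pics/w6.png',np.hstack([cv2.resize(im[120:384,100:430],(495,396)),cv2.resize(s[p[1]-55:p[1]+55,p[0]-40:p[0]+40],(288,396))]))
E
```

```text
time: 17.98
eef_pos: [0.4672, -0.2494, -0.0219]
tcp_rot: [0.805, 0.594, -0.001, -0.003]
contact_force: [-0.3, -0.2, 0.1]
opening: 1.0
finger_force: 0.0
[260 262] (array([ 467.4, -249.3]), array([ 1.2, -1.9]), 'rms', 0.34, 19, array([ 201,  204,  118,   58, 5271], dtype=int32))
[260 262] (array([ 467.4, -249.3]), array([ 1.2, -1.9]), 'rms', 0.37, 17, array([ 203,  204,  114,   43, 3515], dtype=int32))
[ 0.46886792 -0.25104073 -0.01977214] [ 0.67984654 -1.25177194  1.07970133]
```

View pics/w6.png

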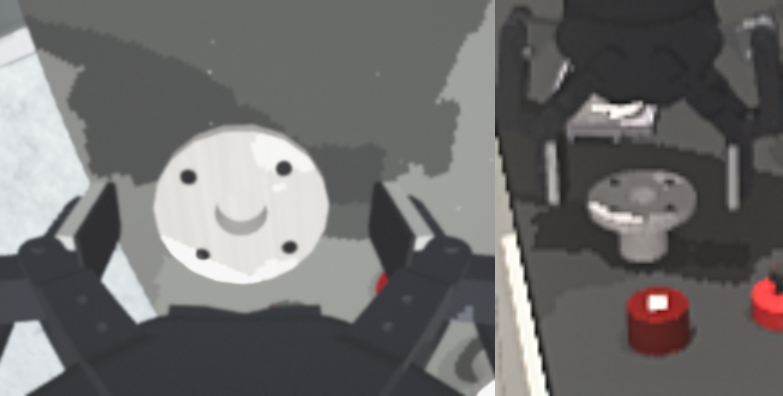

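The picture shows the pads at columns 120 and 370 with the hub centre at 241, so the tool has to go about 1.5 mm in −y. The side view puts the pad tips near brim level, so I'll lower another 11 mm before closing.

```bash
python3 -m handwheel '[[[0.0854,0.0,-0.0014,0.006,0],[0.0854,0,0,0.005,0],[0.07,0,0,0,0],[0.065,0,0,0,0],[0.04,0,0,0,0],[0.04,0,0,0,0],[0.04,0,0,0,0],[0.04,0,0,0,0],[0.04,0,0,0,0]]]' 60;  python3 - <<'E'
from fit import *
im=viewer.read_camera('wrist');st=get_state(); im=viewer.read_camera('wrist')
c=proj('wrist',np.r_[.4674,-.2510,.033],st)[0].astype(int)
print(c,brim(im,st,*c.tolist(),90,.033,int(c[1])-10))
print(st['eef_pos'],st['contact_force'],st['opening']*85.4,st['finger_force'])
E
```

```text
time: 18.88
eef_pos: [0.4676, -0.252, -0.0305]
tcp_rot: [0.805, 0.593, 0.0, 0.0]
contact_force: [-0.4, 0.5, 5.3]
opening: 0.644
finger_force: 62.5
[263 272] (array([ 467.7, -249.4]), array([ 2.4, -0.6]), 'rms', 0.4, 24, array([ 202,  209,  123,   53, 4836], dtype=int32))
[ 0.4675499  -0.25191443 -0.03053239] [-1.3657118  -0.10409562  4.882284  ] 55.007287517098185 62.50641703605652
```

```bash
python3 -m handwheel '[[[0.04,0,0,-0.02,0],[0.04,0,0,-0.04,0],[0.04,0,0,-0.03,0],[0.04,0.0364,-0.0069,0,0],[0.04,0.0364,-0.0069,0,0],[0.04,0.0364,-0.0069,0,0],[0.04,0.0364,-0.0069,0,0],[0.04,0.0364,-0.0069,0,0],[0.04,0.0364,-0.0069,0,0],[0.04,0.0364,-0.0069,0,0],[0.04,0,0,0,0],[0.04,0,0,0,0]]]'
cat > chk.py <<'E'
from fit import *
from sys import argv
def look(grasp_z,name=None,pts={}):
    im=viewer.read_camera('wrist');st=get_state(); im=viewer.read_camera('wrist')
    z=.033+st['eef_pos'][2]-grasp_z; M=axes(st)
    c=proj('wrist',np.r_[st['eef_pos'][:2],z],st)[0].astype(int)
    print('held z',round(z,4),brim(im,st,*c.tolist(),90,z,int(c[1])-10))
    for n,(X,zz,ym) in pts.items():
        c=proj('wrist',np.r_[X,zz],st)[0].astype(int); print(n,c,brim(im,st,*c.tolist(),54,zz,int(c[1])+ym))
    print(st['eef_pos'].round(4),st['opening']*85.4,st['finger_force'],st['time'])
    if name: cv2.imwrite(name,im)
    return st,im
E
python3 -c "
from chk import *
look(-.0305,'pics/w7.png',{'a':((.5066,.0362),.011,0)})"
```

```text
time: 19.98
eef_pos: [0.4956, 0.0081, 0.0576]
tcp_rot: [0.804, 0.595, -0.001, -0.001]
contact_force: [-0.6, -0.4, -2.2]
opening: 0.64
finger_force: 64.3
held z 0.1212 (array([497.9,  13.1]), array([6.6, 0.1]), 'rms', 1.64, 22, array([ 202,  197,  122,   66, 5474], dtype=int32))
a [265 160] (array([507.1,  36.3]), array([31.5,  2.1]), 'rms', 0.17, 15, array([ 229,  124,   74,   36, 2071], dtype=int32))
[0.4958 0.0068 0.0577] 54.59565929343819 64.32780146598816 20.0333
```

View pics/w7.png

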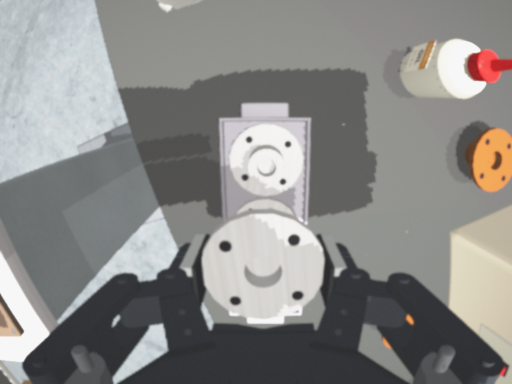

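```bash
cat >> chk.py <<'E'
def held(im,st,z0,rad=66):
    """fit level brim circle: x,y,z free, to the image outline"""
    hsv=cv2.cvtColor(im,cv2.COLOR_BGR2HSV); M=axes(st)
    w=((hsv[...,2]>120)&(hsv[...,1]<40)&((hsv[...,0]<60)|(hsv[...,1]<4))).astype(np.uint8)
    c=proj('wrist',np.r_[st['eef_pos'][:2]+M[:2,0]*.001,z0],st)[0].astype(int); m=np.zeros_like(w); cv2.circle(m,c.tolist(),rad,1,-1); w&=m
    w=cv2.morphologyEx(w,cv2.MORPH_OPEN,np.ones((7,7),np.uint8))
    h=cv2.convexHull(cv2.findNonZero(w))[:,0].astype(float)
    def f(p):
        W=np.array([onz('wrist',*q,p[2]/1000,st) for q in h])*1000-st['eef_pos'][:2]*1000
        return np.hypot(*(W@M[:2,:2]-p[:2]).T)-28.5
    r=least_squares(f,[1,0,z0*1000],loss='soft_l1'); r2=least_squares(lambda p:f([*p,z0*1000]),[1,0],loss='soft_l1')
    print('hull',h.min(0),h.max(0),'free',r.x.round(1),np.std(r.fun).round(2),'fixed z',(z0*1000).round(1),r2.x.round(1),np.std(r2.fun).round(2))
E
python3 - <<'E'
from chk import *
st=get_state(); im=viewer.read_camera('wrist')
held(im,st,.033+st['eef_pos'][2]+.0305,63)
print(togo(st,(.4975,.0081)))
E
```

```text
hull [202. 209.] [324. 323.] free [  5.   -0.4 132.1] 1.54 fixed z 121.5 [ 0.6 -0.6] 2.35
(array([2.5, 0.7]), np.float64(-17.244626176722562))
```

```bash
python3 -m handwheel '[[[0.04,0.0002,0.0023,0.02,0],[0.04,0,0,0.02,0],[0.04,0,0,0.006,0],[0.04,0,0,0,0],[0.04,0,0,0,0]]]'
python3 - <<'E'
from chk import *
st,im=look(-.0305,None,{'a':((.5069,.0362),.011,0)})
held(im,st,.033+st['eef_pos'][2]+.0305,64)
A=np.array([.5067,.0362]); C=np.array([.4885,-.0201]); print('mid',togo(st,(A+C)/2))
s=viewer.read_camera('side'); print(proj('side',np.r_[st['eef_pos'][:2],.06]))
cv2.imwrite('pics/w8.png',np.hstack([cv2.resize(im[80:360,130:400],(540,560)),cv2.resize(s[120:220,160:205],(252,560))]))
E
```

```text
time: 20.55
eef_pos: [0.4988, 0.0047, 0.0127]
tcp_rot: [0.806, 0.592, -0.0, -0.0]
contact_force: [0.7, -0.2, -1.4]
opening: 0.643
finger_force: 64.3
held z 0.077 (array([499.5,   6.2]), array([ 1.3, -0.5]), 'rms', 0.26, 20, array([ 202,  212,  122,   51, 4631], dtype=int32))
a [259 171] (array([506.6,  36.2]), array([32.1, -2.6]), 'rms', 0.15, 16, array([ 214,  127,   91,   44, 2934], dtype=int32))
[0.4996 0.0048 0.0135] 54.84323283566294 64.26873207092285 20.6
hull [202. 208.] [323. 327.] free [ 5.3 -0.  88.4] 1.53 fixed z 77.0 [ 0.7 -0.4] 2.6
mid (array([ 2.5, -2.9]), np.float64(-17.34294804812953))
[[196.61718097 162.53972477]]
```

View pics/w8.png

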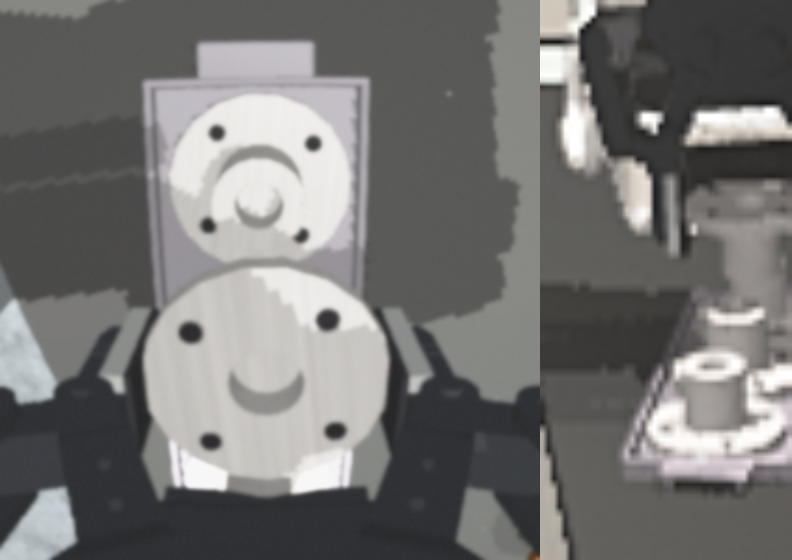

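The view shows the tray axis at column 260 and the held hub at 266, so I'll correct by about −2.2 mm in y and +1.4 mm in x, let it settle and re-measure.

```bash
python3 -m handwheel '[[[0.04,0.0014,-0.0022,0,0],[0.04,0,0,0,0],[0.04,0,0,0,0],[0.04,0,0,0,0]]]'
python3 - <<'E'
from chk import *
st,im=look(-.0305,None,{'a':((.5067,.0362),.011,0)})
A=np.array([.5067,.0362]); C=np.array([.4885,-.0201]); print('mid',togo(st,(A+C)/2))
E
```

```text
time: 21.03
eef_pos: [0.4975, 0.0077, 0.0131]
tcp_rot: [0.805, 0.593, 0.0, 0.0]
contact_force: [-0.4, 0.1, -2.5]
opening: 0.644
finger_force: 64.3
held z 0.0766 (array([497.4,   9.1]), array([ 1.4, -0.5]), 'rms', 0.28, 18, array([ 202,  212,  122,   51, 4633], dtype=int32))
a [264 175] (array([506.8,  36.2]), array([30.1,  0.4]), 'rms', 0.11, 21, array([ 219,  130,   91,   45, 2975], dtype=int32))
[0.4974 0.0076 0.0131] 54.73291067922999 64.26916122436523 21.0833
mid (array([0.4, 0. ]), np.float64(-17.256552972317603))
```

```bash
python3 -m handwheel '[[[0.04,-0.0007,0.0006,0,0],[0.04,0,0,0.008,0],[0.04,0,0,0.008,0],[0.04,0,0,0.006,0],[0.04,0,0,0,0],[0.04,0,0,0,0],[0.04,0,0,0,0]]]'
python3 - <<'E'
from chk import *
st,im=look(-.0305,None,{'a':((.5067,.0362),.011,-8)})
E
```

```text
time: 21.72
eef_pos: [0.4976, 0.0067, -0.0094]
tcp_rot: [0.805, 0.593, -0.0, -0.0]
contact_force: [0.2, -0.3, -2.1]
opening: 0.641
finger_force: 64.3
held z 0.0544 (array([502. ,  20.7]), array([14.6, -0.2]), 'rms', 1.02, 17, array([ 202,  184,  122,   79, 7149], dtype=int32))
a [263 183] (array([507.3,  36.6]), array([31.3,  0.1]), 'rms', 0.2, 14, array([ 213,  132,  101,   43, 3285], dtype=int32))
[ 0.4979  0.0067 -0.0091] 54.58343695031492 64.26869988441467 21.7667
```

No contact yet, and it is down between the crowns. I'll lower the last part gently.

```bash
python3 -m handwheel '[[[0.04,0,0,0.005,0],[0.04,0,0,0.003,0],[0.04,0,0,0.001,0],[0.04,0,0,0,0]]]'; python3 -m handwheel '[[[0.04,0,0,0.001,0],[0.04,0,0,0,0],[0.04,0,0,0,0]]]'
```

```text
time: 22.15
eef_pos: [0.4972, 0.0068, -0.0187]
tcp_rot: [0.805, 0.593, -0.0, -0.0]
contact_force: [-0.5, 1.0, -1.7]
opening: 0.641
finger_force: 64.3
time: 22.4
eef_pos: [0.4977, 0.0067, -0.0191]
tcp_rot: [0.805, 0.593, 0.0, 0.0]
contact_force: [-0.0, 0.0, -1.9]
opening: 0.64
finger_force: 64.3
```

```bash
python3 -m handwheel '[[[0.04,0,0,0.001,0],[0.04,0,0,0,0],[0.04,0,0,0,0]]]'
```

```text
time: 22.65
eef_pos: [0.4979, 0.0067, -0.0195]
tcp_rot: [0.805, 0.593, 0.0, 0.0]
contact_force: [-2.9, -0.3, 3.5]
opening: 0.641
finger_force: 64.7
```

Contact at exactly the predicted nested height. Now I'll release, rise and check.

```bash
python3 -m handwheel '[[[0.06,0,0,0,0],[0.07,0,0,0,0],[0.0854,0,0,0,0],[0.0854,0,0,0,0],[0.0854,0,0,-0.02,0],[0.0854,0,0,-0.04,0],[0.0854,0,0,-0.04,0],[0.0854,-0.03,0.008,0,0],[0.0854,-0.04,0.01,0,0],[0.0854,0,0,0,0],[0.0854,0,0,0,0],[0.0854,0,0,0,0]]]'
python3 - <<'E'
from chk import *
im=viewer.read_camera('wrist');st=get_state(); im=viewer.read_camera('wrist')
for n,X,z,y in (('a',(.5067,.0362),.011,-2),('D',(.4975,.0081),.044,60),('B',(.4712,-.0765),.011,60)):
    c=proj('wrist',np.r_[X,z],st)[0].astype(int); print(n,c,brim(im,st,*c.tolist(),40,z,int(c[1])+y))
print(st['eef_pos'],'E',togo(st,(.5710,-.4176)))
cv2.imwrite('pics/w9.png',im)
E
```

```text
time: 23.65
eef_pos: [0.4937, -0.0654, 0.0794]
tcp_rot: [0.806, 0.592, -0.0, -0.0]
contact_force: [0.6, 0.4, -0.4]
opening: 0.998
finger_force: 0.0
a [242  73] (array([508.6,  43.3]), array([107.7, -17.8]), 'rms', 2.27, 13, array([ 205,   40,   75,   31, 1961], dtype=int32))
D [238 109] (array([497.2,   8.2]), array([ 70.8, -18.2]), 'rms', 0.36, 38, array([ 200,   70,   78,   79, 4805], dtype=int32))
B [243 210] (array([470.5, -85.7]), array([-26.8, -15.9]), 'rms', 7.69, 25, array([ 210,  171,   70,   79, 3511], dtype=int32))
[ 0.49360845 -0.06479957  0.07921946] E (array([-313.9,  178.6]), np.float64(-17.26806812575036))
```

View pics/w9.png

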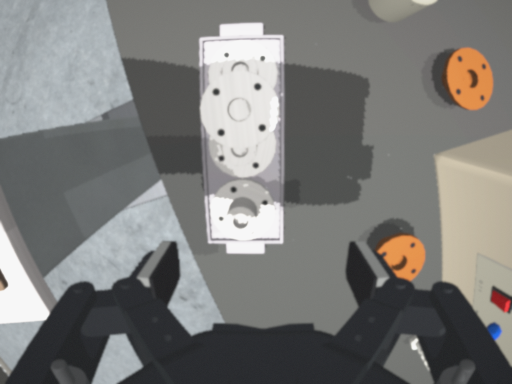

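The view shows D nested in line between hub_a and C, with its brim at (239,109), and B lying alone at (242,210). On to E.

```bash
python3 -m handwheel '[[[0.0854,-0.0349,0.0198,0,0],[0.0854,-0.0349,0.0198,0,0],[0.0854,-0.0349,0.0198,0,0],[0.0854,-0.0349,0.0198,0,0],[0.0854,-0.0349,0.0198,0,0],[0.0854,-0.0349,0.0198,0,0],[0.0854,-0.0349,0.0198,0,0],[0.0854,-0.0349,0.0198,0,0],[0.0854,-0.0349,0.0198,0,0],[0.0854,0,0,0,0],[0.0854,0,0,0,0],[0.0854,0,0,0,0]]]'
python3 - <<'E'
from chk import *
im=viewer.read_camera('wrist');st=get_state(); im=viewer.read_camera('wrist')
c=proj('wrist',np.r_[.5710,-.4176,.033],st)[0].astype(int); print(c,brim(im,st,*c.tolist(),50,.033))
print(st['eef_pos'],togo(st,(.5710,-.4176)))
E
```

```text
time: 24.75
eef_pos: [0.5711, -0.4165, 0.0786]
tcp_rot: [0.805, 0.593, 0.0, -0.001]
contact_force: [0.2, -0.3, -0.5]
opening: 1.003
finger_force: 0.0
[263 201] (array([ 570., -418.]), array([-2.1, -0.5]), 'rms', 0.81, 34, array([ 227,  166,   72,   70, 3924], dtype=int32))
[ 0.57108446 -0.41606502  0.0789317 ] (array([-1.5,  0.4]), np.float64(-17.16932374275195))
```

```bash
python3 -m handwheel '[[[0.0854,-0.001,0,0.04,0],[0.0854,0,0,0.04,0],[0.0854,0,0,0.019,0],[0.0854,0,0,0,0],[0.0854,0,0,0,0],[0.0854,0,0,0,0]]]';  python3 - <<'E'
from chk import *
im=viewer.read_camera('wrist');st=get_state(); im=viewer.read_camera('wrist')
c=proj('wrist',np.r_[.5710,-.4176,.033],st)[0].astype(int)
print(c,brim(im,st,*c.tolist(),90,.033,int(c[1])-10)); print(st['eef_pos'],st['contact_force'])
E
```

```text
time: 25.35
eef_pos: [0.5722, -0.4194, -0.0167]
tcp_rot: [0.805, 0.593, 0.0, 0.002]
contact_force: [0.7, 0.5, 1.1]
opening: 1.001
finger_force: 0.0
[259 254] (array([ 570.8, -416.3]), array([ 3.2, -2.9]), 'rms', 0.29, 21, array([ 202,  197,  113,   47, 3872], dtype=int32))
[ 0.57260238 -0.42019927 -0.01580742] [ 0.81775243 -0.27064551  0.5512699 ]
```

```bash
python3 -m handwheel '[[[0.0854,0.0015,-0.0025,0.007,0],[0.0854,0,0,0.006,0],[0.0854,0,0,0,0],[0.0854,0,0,0,0],[0.0854,0,0,0,0]]]';  python3 - <<'E'
from chk import *
im=viewer.read_camera('wrist');st=get_state(); im=viewer.read_camera('wrist')
c=proj('wrist',np.r_[.5710,-.4176,.033],st)[0].astype(int)
print(c,brim(im,st,*c.tolist(),90,.033,int(c[1])-10)); print(st['eef_pos'],st['contact_force'])
E
```

```text
time: 25.87
eef_pos: [0.5686, -0.4171, -0.0324]
tcp_rot: [0.805, 0.593, -0.0, -0.0]
contact_force: [-0.2, 0.1, -0.4]
opening: 1.001
finger_force: 0.0
[269 275] (array([ 570.8, -416.1]), array([1.7, 1.6]), 'rms', 0.37, 21, array([ 205,  212,  125,   53, 4876], dtype=int32))
[ 0.56875473 -0.41721814 -0.03214648] [-0.32855362 -0.20602765 -0.42322044]
```

```bash
python3 -m handwheel '[[[0.0854,0,0.0018,-0.001,0],[0.0854,0,0,0,0],[0.07,0,0,0,0],[0.07,0,0,0,0],[0.065,0,0,0,0],[0.04,0,0,0,0],[0.04,0,0,0,0],[0.04,0,0,0,0],[0.04,0,0,0,0],[0.04,0,0,0,0]]]' 60;  python3 - <<'E'
from chk import *
im=viewer.read_camera('wrist');st=get_state(); im=viewer.read_camera('wrist')
c=proj('wrist',np.r_[.5710,-.4176,.033],st)[0].astype(int)
print(c,brim(im,st,*c.tolist(),90,.033,int(c[1])-10)); print(st['eef_pos'],st['contact_force'],st['opening']*85.4,st['finger_force'])
B=np.array([.4712,-.0765]);C=np.array([.4885,-.0201]);print((B+C)/2,togo(st,(B+C)/2))
E
```

```text
time: 26.8
eef_pos: [0.5708, -0.4179, -0.0306]
tcp_rot: [0.805, 0.593, 0.0, 0.0]
contact_force: [0.4, 0.1, 3.0]
opening: 0.646
finger_force: 63.3
[264 273] (array([ 570.7, -416.3]), array([ 1.6, -0.6]), 'rms', 0.42, 26, array([ 202,  211,  122,   52, 4709], dtype=int32))
[ 0.57077545 -0.41794772 -0.03064411] [-0.04924475 -1.37553614  1.74299131] 54.61301793181405 63.28582763671875
[ 0.47985 -0.0483 ] (array([ 326. , -196.6]), np.float64(-17.270540289917058))
```

```bash
python3 -m handwheel '[[[0.04,0,0,-0.02,0],[0.04,0,0,-0.04,0],[0.04,0,0,-0.035,0],[0.04,0,0,-0.005,0],[0.04,0.0325,-0.0196,0,0],[0.04,0.0325,-0.0196,0,0],[0.04,0.0325,-0.0196,0,0],[0.04,0.0325,-0.0196,0,0],[0.04,0.0325,-0.0196,0,0],[0.04,0.0325,-0.0196,0,0],[0.04,0.0325,-0.0196,0,0],[0.04,0.0325,-0.0196,0,0]]]'; python3 -m handwheel '[[[0.04,0.0325,-0.0196,0,0],[0.04,0.0325,-0.0196,0,0],[0.04,0,0,0,0],[0.04,0,0,0,0],[0.04,0,0,0,0],[0.04,0,0,0.03,0],[0.04,0,0,0.015,0],[0.04,0,0,0,0],[0.04,0,0,0,0],[0.04,0,0,0,0]]]';python3 - <<'E'
from chk import *
st,im=look(-.0306,None,{'D':((.4972,.0082),.044,-8),'D2':((.4972,.0082),.044,-25)})
B=np.array([.4712,-.0765]);C=np.array([.4885,-.0201]);print(togo(st,(B+C)/2))
E
```

```text
time: 27.9
eef_pos: [0.4957, -0.1205, 0.0667]
tcp_rot: [0.805, 0.593, -0.001, -0.002]
contact_force: [1.1, 0.7, -3.4]
opening: 0.638
finger_force: 64.4
time: 28.73
eef_pos: [0.4807, -0.0502, 0.0245]
tcp_rot: [0.806, 0.592, 0.0, 0.001]
contact_force: [0.1, -0.3, -1.7]
opening: 0.638
finger_force: 64.5
held z 0.0886 (array([480.6, -49.8]), array([ 0.2, -0.6]), 'rms', 0.28, 19, array([ 202,  215,  122,   48, 4328], dtype=int32))
D [260 128] (array([497.7,   9.1]), array([61.5, -1.8]), 'rms', 0.3, 21, array([ 210,   75,  103,   45, 3442], dtype=int32))
D2 [260 128] (array([497.4,   9.1]), array([61.5, -2. ]), 'rms', 0.33, 17, array([ 218,   75,   88,   28, 1813], dtype=int32))
[ 0.4811 -0.0502  0.025 ] 54.74638396944776 64.46358561515808 28.7833
(array([ 1.4, -1.7]), np.float64(-17.33623192606555))
```

```bash
python3 -m handwheel '[[[0.04,0.0014,-0.0012,0.011,0],[0.04,0,0,0,0],[0.04,0,0,0,0],[0.04,0,0,0,0],[0.04,0,0,0,0]]]';python3 - <<'E'
from chk import *
st,im=look(-.0306,None,{'D':((.4972,.0082),.044,-8),'D2':((.4972,.0082),.044,-25)})
B=np.array([.4712,-.0765]);C=np.array([.4885,-.0201]);print(togo(st,(B+C)/2))
E
```

```text
time: 29.25
eef_pos: [0.4792, -0.0474, 0.013]
tcp_rot: [0.805, 0.593, 0.0, 0.0]
contact_force: [0.1, -0.1, -2.7]
opening: 0.639
finger_force: 64.5
held z 0.0766 (array([478.9, -47.1]), array([ 0.2, -0.4]), 'rms', 0.24, 19, array([ 202,  215,  122,   48, 4329], dtype=int32))
D [265 134] (array([496.6,   6.6]), array([56.7,  0.5]), 'rms', 0.47, 22, array([ 213,   81,  105,   45, 3490], dtype=int32))
D2 [265 134] (array([496.6,   6.7]), array([56.8,  0.5]), 'rms', 0.31, 18, array([ 219,   81,   93,   28, 1792], dtype=int32))
[ 0.4793 -0.0474  0.013 ] 54.91647586806645 64.46361780166626 29.3
(array([-0.7,  0.8]), np.float64(-17.261816165074347))
```

```bash
python3 -m handwheel '[[[0.04,-0.0007,0.0006,0,0],[0.04,0,0,0,0],[0.04,0,0,0,0],[0.04,0,0,0,0],[0.04,0,0,0,0],[0.04,0,0,0,0]]]';python3 - <<'E'
from chk import *
st,im=look(-.0306,'pics/w10.png',{'D':((.4972,.0082),.044,-8),'D2':((.4972,.0082),.044,-25)})
B=np.array([.4712,-.0765]);C=np.array([.4885,-.0201]);print(togo(st,(B+C)/2))
for n,X in (('a crown',(.5067,.0362,.037)),): print(proj('wrist',X,st))
# C brim sides visible? D hull extents
E
```

```text
time: 29.85
eef_pos: [0.4794, -0.0482, 0.0128]
tcp_rot: [0.805, 0.593, 0.0, -0.0]
contact_force: [-0.2, 0.2, -1.6]
opening: 0.644
finger_force: 64.5
held z 0.0764 (array([479. , -47.9]), array([ 0.2, -0.5]), 'rms', 0.26, 20, array([ 202,  215,  122,   48, 4326], dtype=int32))
D [264 133] (array([496.4,   6.4]), array([57.2,  0. ]), 'rms', 0.48, 22, array([ 212,   80,  105,   45, 3492], dtype=int32))
D2 [264 133] (array([496.5,   6.4]), array([57.3,  0. ]), 'rms', 0.32, 18, array([ 218,   80,   93,   28, 1789], dtype=int32))
[ 0.4794 -0.0483  0.0128] 54.52661037884686 64.46412920951843 29.9
(array([0.1, 0.4]), np.float64(-17.273006268879485))
[[265.90903971  75.42858142]]
```

View pics/w10.png

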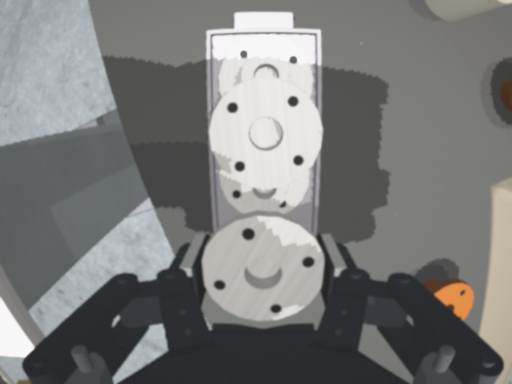

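The picture shows D's full brim centred at (266,133) with the tray axis on columns 265–266, and the held hub at (263,268). The spacing comes out at 59 mm, so I'll shift y by +0.9 mm and lower.

```bash
python3 -m handwheel '[[[0.04,0,0.0009,0,0],[0.04,0,0,0.008,0],[0.04,0,0,0.008,0],[0.04,0,0,0.006,0],[0.04,0,0,0,0],[0.04,0,0,0,0],[0.04,0,0,0,0]]]'; python3 -m handwheel '[[[0.04,0,0,0.004,0],[0.04,0,0,0.003,0],[0.04,0,0,0,0],[0.04,0,0,0,0]]]'
```

```text
time: 30.53
eef_pos: [0.4802, -0.0485, -0.0094]
tcp_rot: [0.805, 0.593, -0.0, -0.0]
contact_force: [0.4, -0.1, -2.5]
opening: 0.642
finger_force: 64.5
time: 30.87
eef_pos: [0.4801, -0.0485, -0.0164]
tcp_rot: [0.805, 0.593, -0.0, -0.0]
contact_force: [-0.4, -0.0, -2.6]
opening: 0.637
finger_force: 64.5
```

```bash
python3 -m handwheel '[[[0.04,0,0,0.002,0],[0.04,0,0,0.001,0],[0.04,0,0,0,0],[0.04,0,0,0,0]]]'; python3 -m handwheel '[[[0.04,0,0,0.0007,0],[0.04,0,0,0,0],[0.04,0,0,0,0]]]'
```

```text
time: 31.2
eef_pos: [0.4802, -0.0485, -0.0192]
tcp_rot: [0.805, 0.593, -0.0, -0.0]
contact_force: [-0.1, -0.8, -2.2]
opening: 0.642
finger_force: 64.5
time: 31.45
eef_pos: [0.4805, -0.0486, -0.0197]
tcp_rot: [0.805, 0.593, 0.0, 0.0]
contact_force: [-0.5, 0.1, -1.7]
opening: 0.638
finger_force: 64.7
```

```bash
python3 -m handwheel '[[[0.04,0,0,0.0007,0],[0.04,0,0,0,0],[0.04,0,0,0,0]]]'
```

```text
time: 31.7
eef_pos: [0.4805, -0.0486, -0.0197]
tcp_rot: [0.805, 0.593, -0.0, -0.0]
contact_force: [-3.2, 0.5, 6.3]
opening: 0.634
finger_force: 65.1
```

Seated at the predicted height. I'll release, retreat and verify.

```bash
python3 -m handwheel '[[[0.06,0,0,0,0],[0.07,0,0,0,0],[0.0854,0,0,0,0],[0.0854,0,0,0,0],[0.0854,0,0,-0.02,0],[0.0854,0,0,-0.04,0],[0.0854,0,0,-0.04,0],[0.0854,-0.035,0.009,-0.01,0],[0.0854,-0.04,0.01,0,0],[0.0854,0,0,0,0],[0.0854,0,0,0,0],[0.0854,0,0,0,0]]]'
python3 - <<'E'
from chk import *
im=viewer.read_camera('wrist');st=get_state(); im=viewer.read_camera('wrist')
hsv=cv2.cvtColor(im,cv2.COLOR_BGR2HSV)
for n,X in (('D',(.4972,.0082)),('E',(.4800,-.0485))):
    c=proj('wrist',np.r_[X,.044],st)[0].astype(int); print(n,c,brim(im,st,*c.tolist(),42,.044))
print(st['contact_force'],st['time'])
s=viewer.read_camera('side'); z=lambda i,u,v,w,h,k: cv2.resize(i[v:v+h,u:u+w],(w*k,h*k),interpolation=cv2.INTER_CUBIC)
t=viewer.read_camera('top')
cv2.imwrite('pics/fin.png',np.hstack([z(im,180,30,120,190,3)[:560],z(s,165,145,70,94,6)[:560]])[:560,:790])
for n in ('magnet_pot_base','mount_1_base','bolt_m16_base','oil_bottle_base'):
    d=viewer.pinpoint('side',n); print(n,[onz('side',q['xy'][0]*512,q['xy'][1]*384,0).round(3) for q in d[:1]])
E
```

```text
time: 32.7
eef_pos: [0.4756, -0.1255, 0.0888]
tcp_rot: [0.806, 0.592, -0.0, -0.001]
contact_force: [-0.3, -0.0, -0.1]
opening: 0.998
finger_force: 0.0
D [238  27] (array([497. ,   4.9]), array([130.4, -18. ]), 'rms', 2.83, 21, array([ 200,    0,   79,   69, 4441], dtype=int32))
E [238 104] (array([480.5, -47.2]), array([ 75.6, -18.3]), 'rms', 2.89, 27, array([ 202,   63,   76,   83, 4978], dtype=int32))
[-0.0735298  -0.15332698  0.54876786] 32.75
magnet_pot_base [array([ 0.527, -0.325])]
mount_1_base [array([ 0.465, -0.327])]
bolt_m16_base [array([ 0.632, -0.32 ])]
oil_bottle_base [array([0.521, 0.121])]
```

View pics/fin.png

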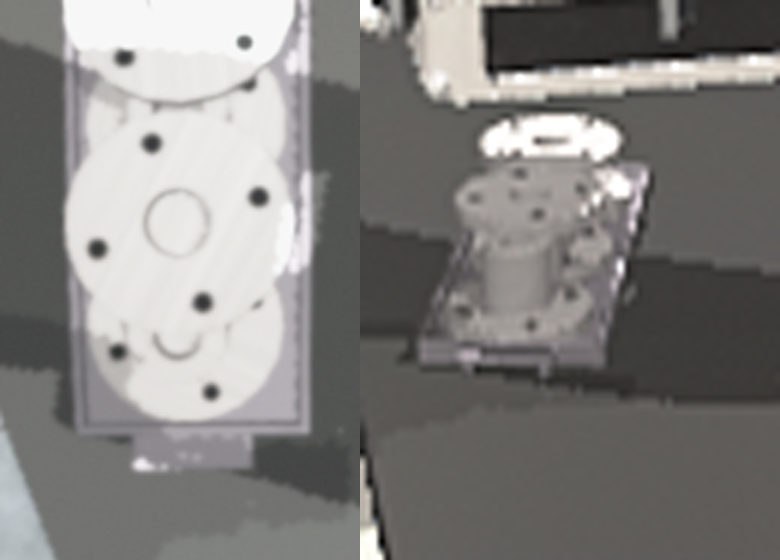

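The final view shows E level in line with D, with its brim at crop (178,222). B's brim lies flat in the tray under it, and the bystanders I could locate are unmoved. The oil bottle detection landed on something else this time, but the arm never went near the bottle. Handing in.

```bash
python3 -c "
from plant import sign_off
print(sign_off())"
```

```text
the job is handed in; nothing more can be done
None
```

The job is handed in at about 33 s on the robot's clock: all five hubs are in the tray, three brim down in a row and two upside down nested level in the gaps, with no bystander touched as far as I could check (the last oil bottle reading was a bad detection).

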